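# Fit and lock the bayonet handle of the sample press

## Task

Clamp the sample board: pull the red-gripped handle out of its upright holder and set it down on the open desk so that it rests on its foot and the end of its red grip, and let go. Then take it again from above, push its foot down into the socket of the blue press against the spring, turn it clockwise (seen from above) as far as it goes so that it snaps up and stays locked, and let go. Leave the three jars standing where they are.

Things in the scene. Friction and masses are not known exactly. Their poses are not given: they have to be found in the camera images.
- handle: Loose L-shaped handle, 0.18 kg: 16 x 16 mm square bar, round foot (18 mm across, 26 mm long) standing square off it near one end. Origin: centre of the foot's flat end face; z from there along the foot to the bar; x parallel to the bar to the red grip's end. Bar spans x -14 to 156 mm, z 26 to 42 mm. Starts upright in the holder, red end down, foot sticking out sideways at the top.
- handle_bar (a point): Point in the middle of the handle's steel bar, at x = 60, z = 34 mm of the handle, axes as the handle; the bar is red beyond x = 88 mm; centre of mass about x = 16 mm. The foot has two lugs along +y and -y of the handle: 7 mm wide in x, z = 0 to 6 mm, tips at y = +-15.5 mm.
- holder: Fixed wooden tool holder, a 50 x 50 x 70 mm block on a 75 mm square base 8 mm high, origin under its centre. An upright square pocket in its middle, 19.5 mm wide, 60 mm deep, open at the top (z = 70 mm), holds the lower 60 mm of the handle's bar.
- press: Fixed blue press: base plate 160 (x) x 150 (y) x 10 mm with an olive board 12 mm thick lying on it, under a bridge along y (59 mm high at most beside the socket) that carries a round blue socket housing, 52 mm across, top 75 mm above the desk. Origin under the socket's axis on the desk, z up.
- socket (a point): Centre of the socket's mouth, level with its top face, axes as the press. Bore 20 mm across, two lug slots along +y and -y (white marks), 9.2 mm wide, through an 8 mm lip; below it is open. The foot enters with the bar along +x or -x of the press. With the foot's end 14.5 to 18 mm below the mouth the handle turns clockwise seen from above, 70 degrees to a stop.
- plunger (a joint): Spring plunger in the socket: m pushed down; 0 = up (its top 9 mm below the mouth), 0.009 = fully down. Pushes the foot up with 8 N at 0, 13 N fully down. When the turned handle is let up at the stop, it lifts the lugs 3 mm into notches: the foot's end then stays 11 mm below the mouth (plunger about 0.002).
- jar_gold: Loose jar of gold glass tiles with a white cap, 49 mm across, 66 mm high; origin under its centre; a bystander.
- jar_aqua: Loose jar of aqua glass tiles with a white cap, 55 mm across, 74 mm high; origin under its centre; a bystander.
- jar_red: Loose jar of red glass tiles with a black cap, 49 mm across, 59 mm high; origin under its centre; a bystander.
There are look-alikes about, which are no part of the job. Of the things shaped like the handle, the bare steel one is meant.

How it is judged:
By the outcome, as a careful person would: the job done as asked, in the order asked, and still so for the second after the job is handed in, with the robot touching nothing.
It also fails if it takes over 62 s, if anything falls off the work surface, if the arm or the gripper's body presses on something with over 40 N, if the wrist force passes 120 N, or if a joint passes its speed limit or range.

## Robot

A 7-joint arm with a two-finger parallel gripper is mounted at the origin on the work surface; the furniture and walls round the work are solid. World frame = base frame: x ahead of the robot, y to its left, z up, the work surface at z = 0. Lengths are in m, angles in rad, forces in N, time in s.
With the tool pointing down it reaches from about 0.425 to 0.925 m from the base axis. Payload 6.8 kg.
Tool frame: the origin (TCP) lies on the centre line of the jaws, within the pads' length; the fingertips stand 17 mm ahead of it and the grasp point (between the pads) lies 2 mm behind it; z points along the fingers, x is the direction in which the jaws open and shut, and the axes are right-handed (so a half turn about z gives the same grasp; the last joint's range is limited). The gripper opens to 85 mm and grips with 20 to 120 N. Pads are 22 mm wide; open, the fingers measure 114 mm over their backs; the gripper's body (76 mm by 85 mm) begins 54 mm behind the grasp point. The pads swing forward as they close: fully open they stand 13 mm farther back than shut.
Start: joints at [1.177, 0.477, 0.022, 1.555, -0.011, 1.109, -0.083], TCP at [0.19, -0.648, 0.248] pointing down, gripper open.
Joint ranges: [-2.96, 2.96], [-0.34, 2.1], [-1.41, 1.46], [0.24, 2.44], [-1.37, 4.51], [0.17, 1.92], [-2.96, 2.96]. Speed limits (rad/s): [2.39, 2.39, 3.14, 3.14, 3.14, 3.14, 3.14].

## Interface

Orientations are given as a rotation vector (axis times angle).
In Python, from bench import r gives the robot as it stands.
- The arm moves only by the tool arm_command, never from a script. Its argument "increments" is a list of rows, each a list of 3 entries, a list of its own where there are three numbers: the shift along the world's x, y, z in m, then the turn, a rotation vector about the world's x, y, z in rad, then the opening in per cent of the stroke, from 0 (shut) to 100 (fully open). A call has 1 to 10 rows; each row is the pose to reach, as a shift and turn from the pose commanded when the call began; what a row does not reach only later rows make up. A row lasts 1/10 s, in which the tool goes at most 50 mm and 8.59 degrees, less where a joint would pass 70% of its speed; a pose out of reach is approached as far as the arm can. A call with a gripper value outside its range is refused whole. The fingers move at their own pace and stop on an object; "newtons" is the grip in N (left out, the last holds). Time passes only in rows, so rows that repeat a pose let the fingers close. It gives the time, the measured TCP pose, the force and the opening at its end, in the units of the state.
- r.get_obs(): the state, without advancing time (a new reading comes with each control period).
- r.grab_frame(name): name is "scene" or "top"; returns the picture (420x560x3 uint8, blue, green, red); there is no depth.
- r.camera_model(name): a dict with "camera_matrix" (3x3 intrinsics, pixels), "camera_from_world" (4x4, takes a point from world to camera coordinates). Camera axes: x right, y down, z forward; pixel columns grow to the right and rows downward; lengths in m; the calibration is good to about 2 mm. A picture is of the moment at which its call begins. camera_model takes no time and is no camera call.
- r.hand_in(): hands the job in, once; it reports no verdict.
The state is a dict: "clock": time; "joints": joint angles; "qvel": joint speeds; "tau": joint torques, N m; "tcp_pos": TCP position; "orientation": TCP orientation; "contact_force": force on the tool from outside, world axes, zero at the start; "moment": the same for the moment, N m; "grip_width": finger opening in m.
Only numpy, scipy, OpenCV 4.12 (cv2) and the standard library are available. Lean on these libraries where they do the work, as an engineer would, in place of code of your own. Each camera call takes 0.05 s, during which the arm holds its last target. There are 200 camera calls.

## Working session

There is one attempt and no reset: what is moved stays moved. The work goes in short steps, Python scripts to look and compute and a tool call to move; the robot and the scene stay as the last step left them, time stands still between calls to the robot, and variables do not carry over. Pictures are saved under pics/ and viewed, about 8 in all and at most 12, crops included, and the job is handed in when it is done.

Besides the shell and the picture viewer there is one more tool, called after "Request:" by a JSON object that holds its "name" and its "arguments", one argument or row to a line. arm_command: Moves the arm, as the interface text tells. Its arguments: {"type":"object","properties":{"increments":{"type":"array","items":{"type":"array"}},"newtons":{"type":"number"}},"required":["increments"]}

```bash
mkdir -p pics; ls
python3 - <<'E'
from bench import r
import cv2,numpy as np
np.set_printoptions(precision=4,suppress=True)
for n in("scene","top"):
    im=r.grab_frame(n); cv2.imwrite(f"pics/{n}0.png",im); m=r.camera_model(n); print(n,m["camera_matrix"],m["camera_from_world"])
print(r.get_obs())
E
```

```text
pics
scene [[513.0099   0.     276.1509]
 [  0.     513.0099 204.5679]
 [  0.       0.       1.    ]] [[-0.5902 -0.8072  0.0055  0.2757]
 [-0.5426  0.3916 -0.7431  0.35  ]
 [ 0.5977 -0.4416 -0.6691  1.197 ]
 [ 0.      0.      0.      1.    ]]
top [[452.8574   0.     277.689 ]
 [  0.     452.8574 212.6113]
 [  0.       0.       1.    ]] [[ 0.0184 -0.9997  0.0143 -0.0351]
 [-0.9963 -0.0195 -0.0834  0.482 ]
 [ 0.0836 -0.0127 -0.9964  1.3261]
 [ 0.      0.      0.      1.    ]]
{'clock': 0.1, 'joints': array([ 1.1769,  0.4777,  0.0223,  1.5564, -0.0115,  1.1093, -0.0831]), 'qvel': array([-0.0004, -0.0012,  0.0006, -0.0018,  0.0003, -0.001 , -0.0006]), 'tau': array([  0.0042, -59.7763,   1.6135, -28.1959,   0.0128,   0.005 ,
         0.    ]), 'tcp_pos': array([ 0.1901, -0.6471,  0.2474]), 'orientation': array([-2.5144,  1.8819,  0.0022]), 'contact_force': array([ 0.2228,  0.1248, -0.123 ]), 'moment': array([-0.0751,  0.0074,  0.02  ]), 'grip_width': 0.08529450212672812}
```

View pics/scene0.png

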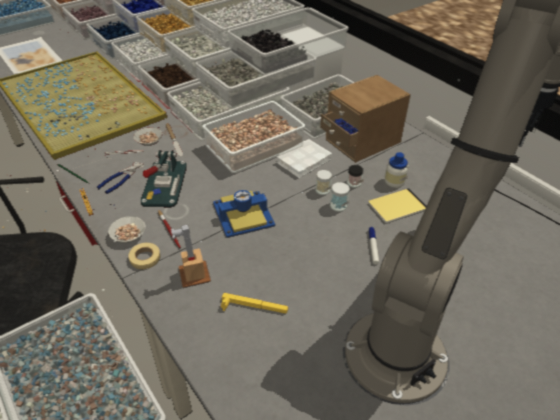

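View pics/top0.png

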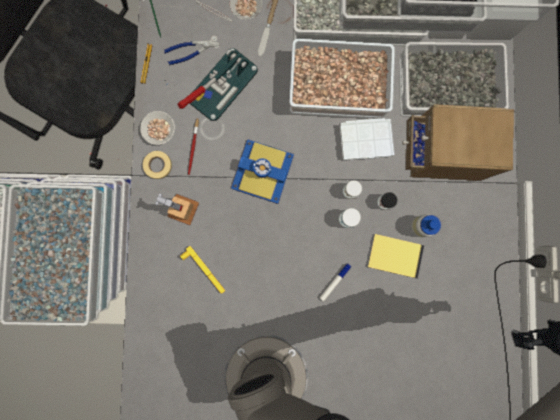

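The scene view shows the holder with the handle at about (192,255), the press at (243,208), and the yellow look-alike at (253,303). In the top view they are at (178,207), (263,168) and (203,268). Next I'll enlarge these areas.

Run:
```python
import cv2,numpy as np
a=cv2.imread("pics/scene0.png");b=cv2.imread("pics/top0.png")
def c(im,x,y,w,h,s): return cv2.resize(im[y:y+h,x:x+w],None,fx=s,fy=s,interpolation=cv2.INTER_CUBIC)
# each 400x300
o=np.vstack([np.hstack([c(a,160,215,66,75,6)[:300*2//2*2] [:450,:396],c(a,208,180,66,75,6)]),])
cv2.imwrite("pics/cs.png",o)
o=np.hstack([c(b,135,180,66,66,6),c(b,228,135,66,72,6)[:396]])
cv2.imwrite("pics/ct.png",o)
```

```text
(no output)
```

View pics/cs.png

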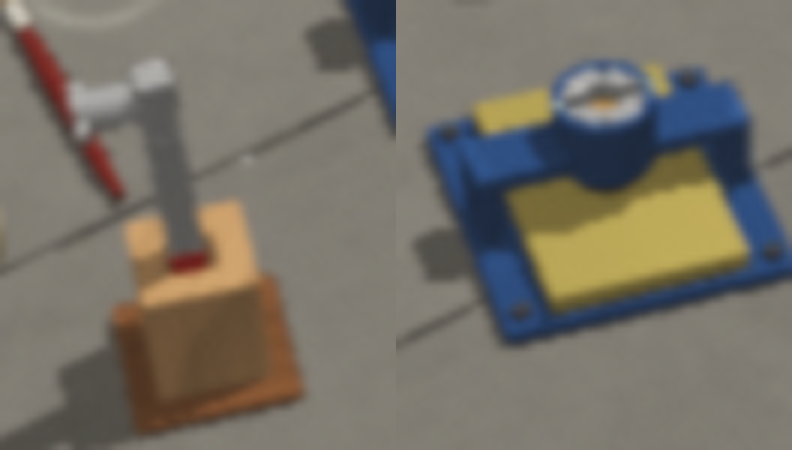

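View pics/ct.png

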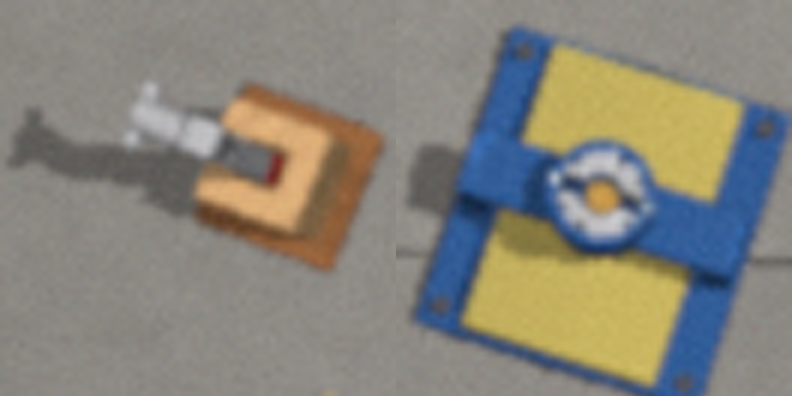

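Readings from the crops. In the scene view, the bar's top end is at crop (152,75), the foot end at (80,110) and the socket ring centre at (603,97). In the top view, the bar end is at (202,137), the foot face at (140,115), the lugs at (150,88) and (130,140), and the socket centre at (601,194). I'll fit the poses from these.

```bash
cat > h.py <<'E'
import numpy as np,cv2
from bench import r
from scipy.optimize import least_squares
np.set_printoptions(precision=4,suppress=True)
CM={n:r.camera_model(n) for n in("scene","top")}
def proj(n,P):
    m=CM[n];c=np.atleast_2d(P)@m["camera_from_world"][:3,:3].T+m["camera_from_world"][:3,3]
    q=c@m["camera_matrix"].T;return q[:,:2]/q[:,2:]
def crop(p,ox,oy,s=6,x0=0): p=np.atleast_2d(np.array(p,float));return (p-[x0,0]+.5)/s-.5+[ox,oy]
def tri(us,ut):
    f=lambda P:np.r_[(proj("scene",P)[0]-us),(proj("top",P)[0]-ut)]
    s=least_squares(f,[.5,.1,.1]);return s.x,s.fun
def fit(obs,x0):  # obs: list (cam, local pts Nx3, pix Nx2); planar pose x,y,yaw
    def f(v):
        c,s=np.cos(v[2]),np.sin(v[2]);R=np.array([[c,-s,0],[s,c,0],[0,0,1]])
        return np.concatenate([(proj(n,np.array(L)@R.T+[v[0],v[1],0])-p).ravel() for n,L,p in obs])
    s=least_squares(f,x0,loss="soft_l1");return s.x,f(s.x).reshape(-1,2)
E
python3 - <<'E'
from h import *
S=lambda p,i:crop(p,160 if i==0 else 208,215 if i==0 else 180,6,396*i)
T=lambda p,i:crop(p,135 if i==0 else 228,180 if i==0 else 135,6,396*i)
print("bar top",*tri(S([152,75],0)[0],T([202,137],0)[0]))
print("foot",*tri(S([80,110],0)[0],T([140,115],0)[0]))
print("socket",*tri(S([603,97],1)[0],T([601,194],1)[0]))
h=.025;b=.0375
# holder: top img top-face corners (img TL,TR,BR,BL): x up,y left
top=[[h,h,.07],[h,-h,.07],[-h,-h,.07],[-h,h,.07]];base=[[b,-b,.008],[-b,-b,.008]]
o=[("top",top+base,np.r_[T([242,92],0),T([335,135],0),T([297,235],0),T([195,195],0),T([383,135],0),T([330,270],0)])]
# scene: top face near-left(142,305)=(-h,h)? corners: left(127,222),far(240,200),right(257,280),near(142,305)
o.append(("scene",[[h,h,.07],[h,-h,.07],[-h,-h,.07],[-h,h,.07],[-b,b,.004],[-b,-b,.004]],np.r_[S([127,224],0),S([240,202],0),S([257,282],0),S([142,305],0),S([137,425],0),S([301,390],0)]))
print("holder",*fit(o,[.5,.25,-.3]))
# press: slot marks + plate corners. press x ~ +world x
o=[("top",[[.08,.075,.010],[-.08,.075,.010],[.08,-.075,.01],[0,0,.075]],np.r_[T([512,28],1),T([415,320],1),T([793,112],1),T([601,194],1)]),
("scene",[[0,0,.075],[-.08,.075,.005],[-.08,-.075,.005],[.08,.075,.010]],np.r_[S([603,97],1),S([510,335],1),S([797,268],1),S([430,128],1)])]
print("press",*fit(o,[.6,.05,-.3]))
# yellow lookalike, jars
for q in([186,252],[222,291],[353,190],[350,217],[388,201],[430,225]):
    print(q,least_squares(lambda v:proj("top",[v[0],v[1],.03])[0]-q,[.5,0]).x)
E
```

```text
bar top [0.4898 0.2623 0.1778] [-0.4087 -0.0751  0.3485  0.2723]
foot [0.4998 0.2919 0.167 ] [-0.5993 -0.1176  0.5185  0.4006]
socket [0.6085 0.0221 0.0734] [-0.3969 -0.0492  0.3027  0.2499]
holder [ 0.4887  0.2569 -0.3581] [[-0.6513  0.8747]
 [ 0.0306  0.1188]
 [-0.3607 -0.3405]
 [ 0.4101 -0.116 ]
 [ 1.1641 -0.0071]
 [ 0.404   0.7151]
 [-0.433  -0.7891]
 [-0.272  -0.8251]
 [ 0.0684 -0.4155]
 [-0.2542 -0.3374]
 [-0.607   0.921 ]
 [ 0.4911  0.8105]]
press [ 0.6085  0.0216 -0.2845] [[ 0.0848 -0.4565]
 [ 0.0675  0.7723]
 [ 0.4447  0.2205]
 [ 0.466   0.1329]
 [-0.2845 -0.5448]
 [-0.6743  1.143 ]
 [ 0.6566  0.1135]
 [-1.5358 -0.4958]]
[186, 252] [0.361  0.2399]
[222, 291] [0.2501 0.1317]
[353, 190] [ 0.5535 -0.2484]
[350, 217] [ 0.4729 -0.2399]
[388, 201] [ 0.5227 -0.3527]
[430, 225] [ 0.4538 -0.4772]
```

Bar at about (0.489, 0.2585) with foot heading f=(0.35, 0.937), and press at (0.6085, 0.022) with yaw -0.285; the two views agree within about 0.5 px. My plan is to grip the bar's y faces with the tool 60° off vertical, so the 80° lay-down turn leaves the tool near vertical.

```bash
cat >> h.py <<'E'
from scipy.spatial.transform import Rotation as Ro
def to(pos,R=None):
    o=r.get_obs();Rc=Ro.from_rotvec(o["orientation"])
    print("t",o["clock"],"tcp",o["tcp_pos"],"w",round(o["grip_width"],4),"F",o["contact_force"],"M",o["moment"])
    print(" shift",np.array(pos)-o["tcp_pos"]," turn",(Ro.from_matrix(R)*Rc.inv()).as_rotvec() if R is not None else "")
def frame(x,z): x=np.array(x,float);z=np.array(z,float);x/=np.linalg.norm(x);z/=np.linalg.norm(z);return np.c_[x,np.cross(z,x),z]
a=-.342
f=np.array([-np.sin(a),np.cos(a),0]);yh=np.array([f[1],-f[0],0])
def up(al): return frame(yh,np.cos(al)*np.array([0,0,-1.])+np.sin(al)*f)
E
python3 - <<'E'
from h import *
R=up(np.pi/3);p=np.array([.489,.2585,.131])+.002*R[:,2]
to(p-.1*R[:,2],R);print(R,p)
E
```

```text
t 0.1 tcp [ 0.1901 -0.6471  0.2474] w 0.0853 F [ 0.2228  0.1248 -0.123 ] M [-0.0751  0.0074  0.02  ]
 shift [ 0.2704  0.8257 -0.0674]  turn [ 0.7434 -0.7888  0.8518]
[[ 0.9421 -0.1677  0.2904]
 [-0.3354 -0.471   0.8159]
 [ 0.     -0.866  -0.5   ]] [0.4896 0.2601 0.13  ]
```

Request:
{"name": "arm_command", "arguments": {
  "increments": [
    [[0.1, 0.1, 0.05], [0, 0, 0.15], 100],
    [[0.15, 0.15, 0.05], [0, 0, 0.3], 100],
    [[0.2, 0.2, 0.05], [0, 0, 0.4], 100],
    [[0.25, 0.3, 0.05], [0, 0, 0.5], 100],
    [[0.28, 0.38, 0.05], [0, 0, 0.6], 100],
    [[0.28, 0.45, 0.05], [0, 0, 0.7], 100],
    [[0.28, 0.5, 0.05], [0, 0, 0.8], 100],
    [[0.28, 0.55, 0.05], [0, 0, 0.9], 100],
    [[0.28, 0.6, 0.05], [0, 0, 0.93], 100],
    [[0.28, 0.65, 0.05], [0, 0, 0.93], 100]
  ]
}}

```text
clock: 1.1
tcp_pos: [0.4243, -0.2225, 0.2939]
orientation: [-3.093, 0.553, 0.0]
contact_force: [0.3, 0.6, -0.8]
grip_width: 0.0854
```

Request:
{"name": "arm_command", "arguments": {
  "increments": [
    [[0.02, 0.05, 0], [0.14, -0.05, 0], 100],
    [[0.03, 0.1, 0], [0.28, -0.1, 0], 100],
    [[0.035, 0.15, 0], [0.42, -0.15, 0], 100],
    [[0.035, 0.2, -0.02], [0.56, -0.2, 0], 100],
    [[0.035, 0.25, -0.04], [0.7, -0.25, 0], 100],
    [[0.035, 0.3, -0.06], [0.84, -0.3, 0], 100],
    [[0.035, 0.35, -0.08], [0.986, -0.351, 0], 100],
    [[0.035, 0.38, -0.1], [0.986, -0.351, 0], 100],
    [[0.035, 0.38, -0.1], [0.986, -0.351, 0], 100],
    [[0.035, 0.38, -0.1], [0.986, -0.351, 0], 100]
  ]
}}

```text
clock: 2.1
tcp_pos: [0.4579, 0.1569, 0.1935]
orientation: [-2.065, 0.371, -0.193]
contact_force: [0.6, 0.1, -1.0]
grip_width: 0.0852
```

Run:
```python
from h import *
R=up(np.pi/3);p=np.array([.489,.2585,.131])+.002*R[:,2]
to(p-.08*R[:,2],R);print(r.get_obs()["joints"],r.get_obs()["qvel"])
```

```text
t 2.1 tcp [0.4579 0.1569 0.1935] w 0.0852 F [ 0.6046  0.1367 -1.0412] M [-0.8239  0.297  -0.105 ]
 shift [ 0.0084  0.0379 -0.0235]  turn [-0.0069 -0.0137  0.0043]
[ 0.872   0.5506 -0.9131  2.3343 -1.3651  0.5936  0.9793] [-0.0049 -0.0612  0.0768 -0.0363 -0.0112  0.0631 -0.0103]
```

Request:
{"name": "arm_command", "arguments": {
  "increments": [
    [[0.008, 0.038, -0.024], [-0.007, -0.014, 0.004], 100],
    [[0.008, 0.038, -0.024], [-0.007, -0.014, 0.004], 100],
    [[0.008, 0.038, -0.024], [-0.007, -0.014, 0.004], 100]
  ]
}}

```text
clock: 2.4
tcp_pos: [0.4678, 0.1934, 0.17]
orientation: [-2.07, 0.361, -0.211]
contact_force: [-0.9, -0.6, 1.2]
grip_width: 0.0854
```

Run:
```python
from h import *
R=up(np.pi/3);p=np.array([.489,.2585,.131])+.002*R[:,2]
to(p,R);print(r.get_obs()["joints"])
a=r.grab_frame("scene");b=r.grab_frame("top")
c=lambda im,x,y:cv2.resize(im[y:y+100,x:x+100],None,fx=4,fy=4,interpolation=cv2.INTER_CUBIC)
cv2.imwrite("pics/pre.png",np.hstack([c(a,150,200),c(b,130,150)]))
```

```text
t 2.4 tcp [0.4678 0.1934 0.17  ] w 0.0854 F [-0.8843 -0.6114  1.1642] M [-0.8409  0.2983  0.0381]
 shift [ 0.0218  0.0667 -0.04  ]  turn [0.     0.0016 0.0042]
[ 0.9598  0.7972 -1.1854  2.332  -1.3593  0.2669  1.0232]
```

View pics/pre.png

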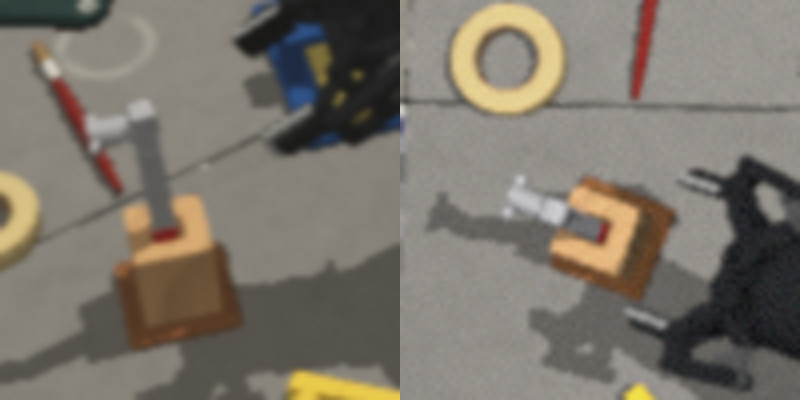

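The picture shows the fingers open on both sides of the bar, with the jaw centre line through it. Wrist joints 5 and 6 are close to their limits, so I'll cut the tilt to 40°.

Request:
{"name": "arm_command", "arguments": {
  "increments": [
    [[0.0, 0.0, 0.01], [-0.11, 0.04, 0], 100],
    [[0.004, 0.015, 0.024], [-0.22, 0.08, 0], 100],
    [[0.004, 0.015, 0.024], [-0.329, 0.117, 0], 100],
    [[0.004, 0.015, 0.024], [-0.329, 0.117, 0], 100]
  ]
}}

```text
clock: 2.9
tcp_pos: [0.4723, 0.2086, 0.1976]
orientation: [-2.421, 0.414, -0.165]
contact_force: [0.5, 0.5, -0.5]
grip_width: 0.0854
```

Run:
```python
from h import *
R=up(np.radians(40));p=np.array([.489,.2585,.134])+.002*R[:,2]
to(p,R);print(r.get_obs()["joints"])
```

```text
t 2.9 tcp [0.4723 0.2086 0.1976] w 0.0854 F [ 0.4754  0.527  -0.4748] M [-0.6198  0.2887  0.0236]
 shift [ 0.0171  0.0511 -0.0651]  turn [0.0091 0.009  0.0007]
[ 0.481   0.309  -0.78    2.2425 -0.9443  0.4317  0.2563]
```

Request:
{"name": "arm_command", "arguments": {
  "increments": [
    [[0.004, 0.013, -0.016], [0.009, 0.009, 0], 100],
    [[0.009, 0.026, -0.033], [0.009, 0.009, 0], 100],
    [[0.013, 0.039, -0.05], [0.009, 0.009, 0], 100],
    [[0.017, 0.051, -0.065], [0.009, 0.009, 0], 100],
    [[0.017, 0.051, -0.065], [0.009, 0.009, 0], 100],
    [[0.017, 0.051, -0.065], [0.009, 0.009, 0], 100]
  ]
}}

```text
clock: 3.5
tcp_pos: [0.4885, 0.2588, 0.13]
orientation: [-2.41, 0.42, -0.146]
contact_force: [-0.7, 0.2, -0.5]
grip_width: 0.0849
```

Run:
```python
from h import *
R=up(np.radians(40));p=np.array([.489,.2585,.134])+.002*R[:,2]
to(p,R);print(r.get_obs()["joints"])
a=r.grab_frame("scene");b=r.grab_frame("top")
c=lambda im,x,y:cv2.resize(im[y:y+80,x:x+80],None,fx=5,fy=5,interpolation=cv2.INTER_CUBIC)
cv2.imwrite("pics/at.png",np.hstack([c(a,155,205),c(b,140,165)]))
```

```text
t 3.5 tcp [0.4885 0.2588 0.13  ] w 0.0849 F [-0.6549  0.2211 -0.46  ] M [-0.6629  0.2467 -0.0195]
 shift [0.0009 0.0009 0.0025]  turn [-0.0042 -0.0042  0.001 ]
[ 0.3944  0.5308 -0.8412  2.2285 -1.0302  0.193   0.3553]
```

View pics/at.png

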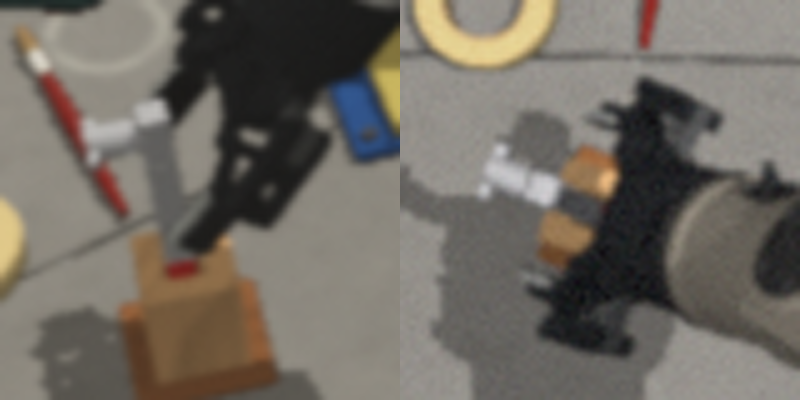

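The bar sits centred between the fingers at about (572,200) in the top crop. Closing now.

Request:
{"name": "arm_command", "arguments": {
  "increments": [
    [[0, 0, 0], [0, 0, 0], 0],
    [[0, 0, 0], [0, 0, 0], 0],
    [[0, 0, 0], [0, 0, 0], 0],
    [[0, 0, 0], [0, 0, 0], 0],
    [[0, 0, 0], [0, 0, 0], 0],
    [[0, 0, 0], [0, 0, 0], 0],
    [[0, 0, 0], [0, 0, 0], 0],
    [[0, 0, 0], [0, 0, 0], 0]
  ],
  "newtons": 80
}}

```text
clock: 4.4
tcp_pos: [0.4883, 0.2594, 0.1291]
orientation: [-2.409, 0.42, -0.145]
contact_force: [-1.7, -2.9, 5.3]
grip_width: 0.0145
```

Request:
{"name": "arm_command", "arguments": {
  "increments": [
    [[0, 0, 0.01], [0, 0, 0], 0],
    [[0, 0, 0.02], [0, 0, 0], 0],
    [[0, 0, 0.03], [0, 0, 0], 0],
    [[0, 0, 0.045], [0, 0, 0], 0],
    [[0, 0, 0.06], [0, 0, 0], 0],
    [[0, 0, 0.08], [0, 0, 0], 0],
    [[0, 0, 0.1], [0, 0, 0], 0],
    [[0, 0, 0.1], [0, 0, 0], 0]
  ]
}}

```text
clock: 5.2
tcp_pos: [0.4892, 0.2601, 0.2315]
orientation: [-2.409, 0.417, -0.15]
contact_force: [0.1, -0.5, -1.9]
grip_width: 0.0146
```

```bash
cat >> h.py <<'E'
def hand(yaw,tilt):  # handle R: x axis along yaw, tilted down
    d=np.array([np.cos(yaw),np.sin(yaw),0]);x=np.cos(tilt)*d-[0,0,np.sin(tilt)];y=np.array([-d[1],d[0],0]);return np.c_[x,y,np.cross(x,y)]
c,s=np.cos(np.radians(40)),np.sin(np.radians(40))
TH=frame([0,1,0],[c,0,-s])   # tool in handle at first grasp
G1=np.array([.037,0,.033])
E
python3 - <<'E'
from h import *
Rh=hand(-.285,np.radians(10));p=np.array([.45,-.10,.0016])+Rh@G1
R=Rh@TH
to(p+[0,0,.1],R)
Rc=Ro.from_rotvec(r.get_obs()["orientation"]);v=(Ro.from_matrix(R)*Rc.inv()).as_rotvec();print(np.degrees(np.linalg.norm(v)))
for k in np.linspace(0,1,6):
    M=(Ro.from_rotvec(k*v)*Rc).as_matrix();print(M[:,2],M@TH.T[:,0])
E
```

```text
t 5.2 tcp [0.4892 0.2601 0.2315] w 0.0146 F [ 0.1074 -0.4621 -1.9012] M [-0.891   0.2646 -0.0269]
 shift [ 0.0013 -0.3719 -0.1038]  turn [-1.3727 -0.7024  1.3316]
116.72998447451705
[ 0.2154  0.609  -0.7633] [-0.0005  0.0046 -1.    ]
[ 0.1914  0.4352 -0.8797] [ 0.171  -0.2444 -0.9545]
[ 0.2303  0.2384 -0.9435] [ 0.3869 -0.4165 -0.8227]
[ 0.3257  0.0507 -0.9441] [ 0.6116 -0.4834 -0.6264]
[ 0.462  -0.0971 -0.8816] [ 0.8084 -0.4341 -0.3975]
[ 0.6169 -0.1807 -0.766 ] [ 0.9451 -0.2769 -0.1736]
```

Request:
{"name": "arm_command", "arguments": {
  "increments": [
    [[0, -0.02, 0.03], [-0.096, -0.049, 0.093], 0],
    [[0, -0.05, 0.05], [-0.19, -0.098, 0.186], 0],
    [[0, -0.08, 0.05], [-0.29, -0.147, 0.28], 0],
    [[0, -0.12, 0.05], [-0.384, -0.197, 0.373], 0],
    [[0, -0.16, 0.05], [-0.48, -0.246, 0.466], 0],
    [[0, -0.2, 0.04], [-0.576, -0.295, 0.56], 0],
    [[0, -0.24, 0.02], [-0.672, -0.344, 0.652], 0],
    [[0, -0.28, 0], [-0.769, -0.393, 0.746], 0],
    [[0, -0.32, -0.03], [-0.865, -0.442, 0.839], 0],
    [[0, -0.36, -0.05], [-0.961, -0.492, 0.932], 0]
  ]
}}

```text
clock: 6.2
tcp_pos: [0.487, -0.1012, 0.1767]
orientation: [2.686, 1.121, 0.524]
contact_force: [0.1, -0.3, -2.2]
grip_width: 0.0147
```

Run:
```python
from h import *
Rh=hand(-.285,np.radians(10));p=np.array([.45,-.10,.0016])+Rh@G1
R=Rh@TH
to(p+[0,0,.05],R)
```

```text
t 6.2 tcp [ 0.487  -0.1012  0.1767] w 0.0147 F [ 0.0961 -0.3189 -2.2465] M [-0.1581  0.4567 -0.0451]
 shift [ 0.0035 -0.0107 -0.0991]  turn [-0.4073 -0.2119  0.3986]
```

Request:
{"name": "arm_command", "arguments": {
  "increments": [
    [[0.002, -0.005, -0.02], [-0.1, -0.05, 0.1], 0],
    [[0.003, -0.011, -0.03], [-0.2, -0.1, 0.2], 0],
    [[0.003, -0.011, -0.05], [-0.3, -0.16, 0.3], 0],
    [[0.003, -0.011, -0.07], [-0.407, -0.212, 0.4], 0],
    [[0.003, -0.011, -0.085], [-0.407, -0.212, 0.4], 0],
    [[0.003, -0.011, -0.085], [-0.407, -0.212, 0.4], 0],
    [[0.003, -0.011, -0.085], [-0.407, -0.212, 0.4], 0]
  ]
}}

```text
clock: 6.9
tcp_pos: [0.4775, -0.123, 0.0958]
orientation: [2.315, 1.363, 0.393]
contact_force: [-1.1, -1.1, -3.1]
grip_width: 0.0145
```

Run:
```python
from h import *
Rh=hand(-.285,np.radians(10));p=np.array([.45,-.10,.0016])+Rh@G1
to(p,Rh@TH)
a=r.grab_frame("scene");b=r.grab_frame("top")
p0=r.get_obs()["tcp_pos"];M=Ro.from_rotvec(r.get_obs()["orientation"]).as_matrix()@TH.T
for L in([0,0,0],[-.014,0,.034],[.156,0,.034],[.088,0,.034]):
    w=p0+M@(np.array(L)-G1);print(L,w,proj("scene",w),proj("top",w))
us,ut=proj("scene",p0)[0].astype(int),proj("top",p0)[0].astype(int);print(us-50,ut-50)
c=lambda im,u:cv2.resize(im[u[1]-50:u[1]+50,u[0]-50:u[0]+50],None,fx=4,fy=4,interpolation=cv2.INTER_CUBIC)
cv2.imwrite("pics/low.png",np.hstack([c(a,us),c(b,ut)]))
```

```text
t 6.9 tcp [ 0.4775 -0.123   0.0958] w 0.0145 F [-1.0874 -1.138  -3.0804] M [ 0.2471  0.7024 -0.0731]
 shift [ 0.013   0.0111 -0.0681]  turn [-0.0969 -0.1597  0.2109]
[0, 0, 0] [ 0.4353 -0.0988  0.0763] [[311.1528 211.106 ]] [[303.2663 228.0176]]
[-0.014, 0, 0.034] [ 0.434  -0.0993  0.113 ] [[312.2853 201.5742]] [[304.394  227.8463]]
[0.156, 0, 0.034] [ 0.5744 -0.1735  0.0522] [[301.1099 182.3988]] [[328.8411 181.3917]]
[0.088, 0, 0.034] [ 0.5182 -0.1438  0.0766] [[305.3023 189.5924]] [[319.3941 199.343 ]]
[258 145] [261 163]
```

View pics/low.png

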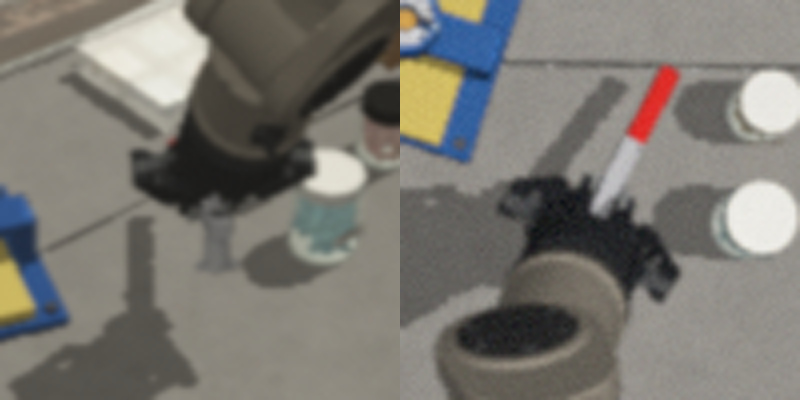

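The handle is where the model predicts: red tip at top crop (670,72) and foot at scene crop (215,268). The arm hasn't finished the turn yet, so I'll check whether a joint is limiting it.

Run:
```python
from h import *
o=r.get_obs();print(o["joints"],o["qvel"])
Rh=hand(-.285,np.radians(10));p=np.array([.45,-.10,.0016])+Rh@G1
to(p+[0,0,.03],Rh@TH)
# option: keep yaw as now, tilt exactly 10deg
Rt=Ro.from_rotvec(o["orientation"]).as_matrix()@TH.T
yaw=np.arctan2(Rt[1,0],Rt[0,0]);print("yaw",yaw,"tilt",np.degrees(-np.arcsin(Rt[2,0])),"roll",np.degrees(np.arcsin(Rt[2,1])))
```

```text
[ 0.511   0.3582 -0.5894  2.423   1.7288  0.4118 -0.5783] [-0.0707 -0.0616  0.148  -0.0281 -0.2764 -0.075   0.1582]
t 7.0 tcp [ 0.4758 -0.1214  0.0938] w 0.0146 F [-1.1267  0.0996 -3.1395] M [ 0.278   0.6231 -0.0116]
 shift [ 0.0147  0.0095 -0.0362]  turn [-0.101  -0.1655  0.2087]
yaw -0.4856779536761102 tilt 20.944190867265778 roll 1.735698232415962
```

Joint 4 is at its limit because the spot is too close to the base. I'll set the handle down farther out, with the foot at about (0.51,-0.11).

Request:
{"name": "arm_command", "arguments": {
  "increments": [
    [[0.03, 0.005, 0.01], [0, 0, 0.05], 0],
    [[0.06, 0.005, 0.01], [-0.02, -0.05, 0.1], 0],
    [[0.072, 0, 0.01], [-0.05, -0.1, 0.15], 0],
    [[0.072, 0, 0.0], [-0.1, -0.165, 0.209], 0],
    [[0.072, 0, -0.01], [-0.1, -0.165, 0.209], 0],
    [[0.072, 0, -0.02], [-0.1, -0.165, 0.209], 0],
    [[0.072, 0, -0.02], [-0.1, -0.165, 0.209], 0]
  ]
}}

```text
clock: 7.7
tcp_pos: [0.5478, -0.125, 0.0745]
orientation: [2.028, 1.507, 0.546]
contact_force: [-0.2, 0.3, -0.7]
grip_width: 0.0146
```

Run:
```python
from h import *
o=r.get_obs();print(o["joints"])
Rh=hand(-.285,np.radians(10));p=np.array([.51,-.11,.0016])+Rh@G1
to(p,Rh@TH)
```

```text
[ 0.605   0.5528 -0.6816  2.3931  2.3085  0.6187 -0.8349]
t 7.7 tcp [ 0.5478 -0.125   0.0745] w 0.0146 F [-0.2368  0.2967 -0.7179] M [ 0.204   0.8367 -0.0045]
 shift [ 0.0026  0.0031 -0.0468]  turn [ 0.001  -0.0013  0.0082]
```

Request:
{"name": "arm_command", "arguments": {
  "increments": [
    [[0.003, 0.003, -0.02], [0, 0, 0], 0],
    [[0.003, 0.003, -0.036], [0, 0, 0], 0],
    [[0.003, 0.003, -0.04], [0, 0, 0], 0],
    [[0.003, 0.003, -0.042], [0, 0, 0], 0],
    [[0.003, 0.003, -0.042], [0, 0, 0], 0]
  ]
}}

```text
clock: 8.2
tcp_pos: [0.5529, -0.1211, 0.0352]
orientation: [2.022, 1.506, 0.553]
contact_force: [0.5, 0.5, -1.1]
grip_width: 0.0147
```

Request:
{"name": "arm_command", "arguments": {
  "increments": [
    [[0, 0, -0.001], [0, 0, 0], 0],
    [[0, 0, -0.002], [0, 0, 0], 0]
  ]
}}

```text
clock: 8.4
tcp_pos: [0.5531, -0.1209, 0.0335]
orientation: [2.021, 1.506, 0.554]
contact_force: [0.0, 0.4, -0.9]
grip_width: 0.0148
```

Request:
{"name": "arm_command", "arguments": {
  "increments": [
    [[0, 0, -0.001], [0, 0, 0], 0],
    [[0, 0, -0.002], [0, 0, 0], 0]
  ]
}}

```text
clock: 8.6
tcp_pos: [0.5536, -0.121, 0.0322]
orientation: [2.018, 1.505, 0.555]
contact_force: [-6.7, -0.5, 19.0]
grip_width: 0.0147
```

Request:
{"name": "arm_command", "arguments": {
  "increments": [
    [[0, 0, 0.001], [0, 0, 0], 0],
    [[0, 0, 0.001], [0, 0, 0], 30],
    [[0, 0, 0.001], [0, 0, 0], 60],
    [[0, 0, 0.001], [0, 0, 0], 80],
    [[0, 0, 0.001], [0, 0, 0], 80],
    [[0, 0, 0.001], [0, 0, 0], 80],
    [[0, 0, 0.001], [0, 0, 0], 80]
  ]
}}

```text
clock: 9.3
tcp_pos: [0.5528, -0.1207, 0.0318]
orientation: [2.022, 1.507, 0.554]
contact_force: [-0.3, -0.6, 1.0]
grip_width: 0.0682
```

Request:
{"name": "arm_command", "arguments": {
  "increments": [
    [[-0.03, 0.009, 0.038], [0, 0, 0], 100],
    [[-0.05, 0.015, 0.075], [0, 0, 0], 100],
    [[-0.05, 0.015, 0.11], [0.04, 0.14, 0], 100],
    [[-0.05, 0.05, 0.15], [0.08, 0.28, 0], 100],
    [[-0.05, 0.1, 0.18], [0.12, 0.42, 0], 100],
    [[-0.05, 0.15, 0.2], [0.16, 0.56, 0], 100],
    [[-0.05, 0.2, 0.2], [0.2, 0.7, 0], 100],
    [[-0.05, 0.25, 0.2], [0.245, 0.838, 0], 100],
    [[-0.05, 0.25, 0.2], [0.245, 0.838, 0], 100]
  ]
}}

```text
clock: 10.2
tcp_pos: [0.5056, 0.0233, 0.1832]
orientation: [2.51, 1.868, -0.027]
contact_force: [2.2, -1.5, -0.3]
grip_width: 0.0853
```

Run:
```python
from h import *
o=r.get_obs();print(o["clock"],o["tcp_pos"],o["joints"])
a=r.grab_frame("scene");b=r.grab_frame("top")
us,ut=(258,145),(270,160)
us=(255,150)
c=lambda im,u:cv2.resize(im[u[1]:u[1]+80,u[0]:u[0]+80],None,fx=5,fy=5,interpolation=cv2.INTER_CUBIC)
cv2.imwrite("pics/set.png",np.hstack([c(a,us),c(b,ut)]))
Rh=hand(-.285,np.radians(10))
for L in([0,0,0],[.156,0,.034]):
    w=np.array([.51,-.11,.0016])+Rh@L; print(w,(proj("scene",w)-us)*5,(proj("top",w)-ut)*5+[400,0])
```

```text
10.2 [0.5056 0.0233 0.1832] [ 0.7923  0.6298 -1.2951  1.9569  0.6993  1.12    0.4762]
[ 0.51   -0.11    0.0016] [[210.8116 320.9485]] [[577.8047 223.0813]]
[ 0.6631 -0.1549  0.008 ] [[120.2171 154.6408]] [[655.6923 -27.245 ]]
```

View pics/set.png

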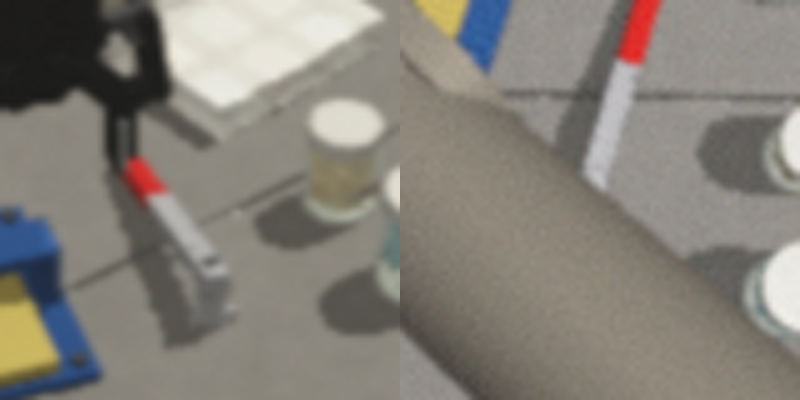

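The handle rests on its foot, at scene crop (213,318), and on its red end at (130,165), clear of the jars. The arm hides the foot in the top view, so I'll move clear and measure again.

Request:
{"name": "arm_command", "arguments": {
  "increments": [
    [[0, 0.05, 0.03], [0, 0, 0], 100],
    [[0, 0.1, 0.06], [0, 0, 0], 100],
    [[0, 0.15, 0.08], [0, 0, 0], 100],
    [[0, 0.2, 0.08], [0, 0, 0], 100],
    [[0, 0.2, 0.08], [0, 0, 0], 100]
  ]
}}

```text
clock: 10.8
tcp_pos: [0.5054, 0.227, 0.2627]
orientation: [2.502, 1.871, -0.016]
contact_force: [0.4, 0.7, 0.7]
grip_width: 0.0858
```

Run:
```python
from h import *
o=r.get_obs();print(o["clock"],o["tcp_pos"],o["joints"])
a=r.grab_frame("scene");b=r.grab_frame("top")
cv2.imwrite("pics/s3.png",a);cv2.imwrite("pics/t3.png",b)
us,ut=(270,170),(290,150)
c=lambda im,u,w,h:cv2.resize(im[u[1]:u[1]+h,u[0]:u[0]+w],None,fx=8,fy=8,interpolation=cv2.INTER_CUBIC)
cv2.imwrite("pics/set2.png",np.hstack([c(a,us,45,70),c(b,ut,50,70)]))
```

```text
10.8 [0.5054 0.227  0.2627] [ 0.3842  0.5847 -1.2881  1.7708  0.6054  1.2652  0.2189]
```

View pics/set2.png

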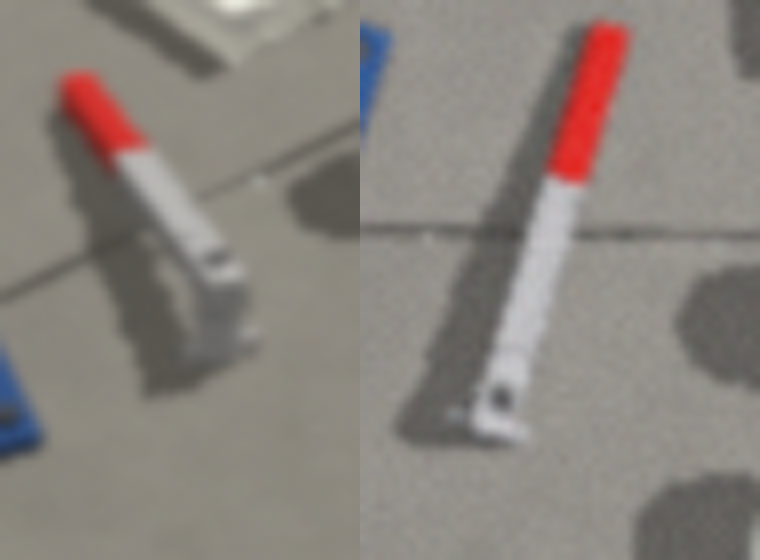

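In the top crop, the dot above the foot is at (500,397), the steel/red boundary at (567,182) and the tip at (608,24). In the scene crop they are at (218,257), (134,153) and (80,74).

Run:
```python
from h import *
us,ut=(270,170),(290,150)
L=np.array([[0,0,.042],[.088,0,.042],[.156,0,.042]])
qs=crop([[218,257],[134,153],[80,74]],*us,8);qt=crop([[500,397],[567,182],[608,24]],*ut,8,360)
def g(v,cams="st"):
    P=np.array([v[0],v[1],.0016])+L@hand(v[2],np.radians(10)).T
    return np.r_[(proj("scene",P)-qs).ravel()*('s' in cams),(proj("top",P)-qt).ravel()*('t' in cams)]
for c in("st","s","t"):
    s=least_squares(g,[.51,-.11,-.285],args=(c,));print(c,s.x,s.fun)
```

```text
st [ 0.5125 -0.1103 -0.2827] [-0.557   0.2775 -0.4703 -0.4887 -1.1576 -0.4456  0.3868  0.781   0.0593
  0.6504  0.9715  0.1406]
s [ 0.5107 -0.1108 -0.2917] [-0.0168  0.5401  0.2742 -0.2985 -0.2652 -0.3046  0.      0.      0.
  0.      0.      0.    ]
t [ 0.514  -0.1094 -0.2761] [-0.      0.     -0.     -0.     -0.     -0.      0.0786  0.2941 -0.4268
  0.118   0.3519 -0.4258]
```

```bash
cat >> h.py <<'E'
T2=frame([0,1,0],[0,0,-1]);G2=np.array([.024,0,.038])
H0=np.array([.5125,-.1103,.0016]);Rd=hand(-.283,np.radians(10))
E
python3 - <<'E'
from h import *
p=H0+Rd@G2;print(p);to(p+[-.008,.003,.07],Rd@T2)
E
```

```text
[ 0.5415 -0.1187  0.0349]
t 10.9 tcp [0.5054 0.2255 0.2618] w 0.0854 F [ 0.6341 -0.1709 -0.7841] M [0.0043 0.0428 0.035 ]
 shift [ 0.0281 -0.3413 -0.157 ]  turn [0.0703 0.1686 0.0013]
```

Request:
{"name": "arm_command", "arguments": {
  "increments": [
    [[0.005, -0.05, 0], [0.01, 0.02, 0], 100],
    [[0.01, -0.1, 0], [0.02, 0.04, 0], 100],
    [[0.02, -0.15, 0], [0.03, 0.08, 0], 100],
    [[0.03, -0.2, -0.02], [0.05, 0.12, 0], 100],
    [[0.04, -0.25, -0.05], [0.07, 0.169, 0], 100],
    [[0.048, -0.3, -0.09], [0.07, 0.169, 0], 100],
    [[0.048, -0.347, -0.13], [0.07, 0.169, 0], 100],
    [[0.048, -0.347, -0.158], [0.07, 0.169, 0], 100],
    [[0.048, -0.347, -0.158], [0.07, 0.169, 0], 100],
    [[0.048, -0.347, -0.158], [0.07, 0.169, 0], 100]
  ]
}}

```text
clock: 11.9
tcp_pos: [0.5525, -0.1267, 0.1014]
orientation: [-2.404, -1.786, 0.166]
contact_force: [0.9, 0.2, 0.3]
grip_width: 0.0853
```

Run:
```python
from h import *
p=H0+Rd@G2;to(p,Rd@T2);print(r.get_obs()["joints"])
```

```text
t 11.9 tcp [ 0.5525 -0.1267  0.1014] w 0.0853 F [0.866  0.1917 0.258 ] M [ 0.006  -0.1836 -0.0399]
 shift [-0.0109  0.008  -0.0665]  turn [ 0.0021 -0.0067  0.0095]
[ 0.8802  0.8753 -1.1328  1.7525  0.7442  1.2466  0.7833]
```

Request:
{"name": "arm_command", "arguments": {
  "increments": [
    [[-0.003, 0.003, -0.017], [0, -0.007, 0.009], 100],
    [[-0.006, 0.005, -0.034], [0, -0.007, 0.009], 100],
    [[-0.009, 0.007, -0.05], [0, -0.007, 0.009], 100],
    [[-0.011, 0.007, -0.062], [0, -0.007, 0.009], 100],
    [[-0.011, 0.007, -0.065], [0, -0.007, 0.009], 100],
    [[-0.011, 0.007, -0.065], [0, -0.007, 0.009], 100]
  ]
}}

```text
clock: 12.5
tcp_pos: [0.5434, -0.1176, 0.0382]
orientation: [-2.399, -1.806, 0.155]
contact_force: [-0.6, -0.4, 1.3]
grip_width: 0.0858
```

Run:
```python
from h import *
p=H0+Rd@G2;to(p,Rd@T2)
```

```text
t 12.5 tcp [ 0.5434 -0.1176  0.0382] w 0.0858 F [-0.5515 -0.3993  1.2518] M [-0.0997 -0.1605  0.023 ]
 shift [-0.0019 -0.0012 -0.0033]  turn [ 0.0021  0.004  -0.0027]
```

Request:
{"name": "arm_command", "arguments": {
  "increments": [
    [[-0.002, -0.001, -0.003], [0.002, 0.004, 0], 100],
    [[-0.002, -0.001, -0.003], [0.002, 0.004, 0], 50],
    [[-0.002, -0.001, -0.003], [0.002, 0.004, 0], 0],
    [[-0.002, -0.001, -0.003], [0.002, 0.004, 0], 0],
    [[-0.002, -0.001, -0.003], [0.002, 0.004, 0], 0],
    [[-0.002, -0.001, -0.003], [0.002, 0.004, 0], 0],
    [[-0.002, -0.001, -0.003], [0.002, 0.004, 0], 0],
    [[-0.002, -0.001, -0.003], [0.002, 0.004, 0], 0],
    [[-0.002, -0.001, -0.003], [0.002, 0.004, 0], 0],
    [[-0.002, -0.001, -0.003], [0.002, 0.004, 0], 0]
  ],
  "newtons": 110
}}

```text
clock: 13.5
tcp_pos: [0.5417, -0.1187, 0.0358]
orientation: [-2.396, -1.803, 0.157]
contact_force: [-0.5, -0.4, 5.3]
grip_width: 0.0138
```

Run:
```python
from h import *
o=r.get_obs();p=H0+Rd@G2;to(p,Rd@T2)
M=Ro.from_rotvec(o["orientation"]).as_matrix();print("tcp in handle",Rd.T@(o["tcp_pos"]-H0))
t=M@T2.T;print("yaw",np.arctan2(t[1,0],t[0,0]),"tilt",np.degrees(np.arcsin(-t[2,0])),"roll",np.degrees(np.arcsin(t[2,1])),o["joints"])
```

```text
t 13.5 tcp [ 0.5417 -0.1187  0.0358] w 0.0138 F [-0.4899 -0.3657  5.3322] M [-0.2108  0.0925  0.0632]
 shift [-0.0002 -0.     -0.001 ]  turn [ 0.0005  0.0009 -0.0025]
tcp in handle [0.024  0.0001 0.039 ]
yaw -0.2805520708366349 tilt 9.940518536598574 roll -0.011101192687793556 [ 0.8515  0.9408 -1.076   1.8128  0.8269  1.143   0.732 ]
```

Run:
```python
from h import *
print(tri(np.array([232,163.]),np.array([292,111.])),tri(np.array([203,127.]),np.array([292,111.])),tri(np.array([232,150.]),np.array([292,111.])))
to([.6315,.0151,.20],hand(-.2845,0)@T2)
print("via bar end",[.6085+.156*np.cos(.2845),.0218-.156*np.sin(.2845)])
```

```text
(array([ 0.7863, -0.0603,  0.0458]), array([ 1.1028,  0.1536, -0.7902, -0.6432])) (array([ 0.7645, -0.0195,  0.2009]), array([ 19.8895,   3.1407, -13.8145, -11.0538])) (array([ 0.7676, -0.0558,  0.1099]), array([ 2.0908,  0.2933, -1.4757, -1.2   ]))
t 13.5 tcp [ 0.5417 -0.1187  0.0358] w 0.0138 F [-0.4899 -0.3657  5.3322] M [-0.2108  0.0925  0.0632]
 shift [0.0898 0.1338 0.1642]  turn [-0.0482 -0.1667 -0.004 ]
via bar end [np.float64(0.75822912938144), np.float64(-0.0219857033137073)]
```

Request:
{"name": "arm_command", "arguments": {
  "increments": [
    [[0, 0, 0.02], [0, 0, 0], 0],
    [[0, 0, 0.05], [0, 0, 0], 0],
    [[0, 0, 0.09], [-0.01, -0.04, 0], 0],
    [[0, 0, 0.13], [-0.02, -0.08, 0], 0],
    [[0, 0, 0.16], [-0.035, -0.12, 0], 0],
    [[0, 0, 0.165], [-0.05, -0.168, -0.003], 0],
    [[0, 0, 0.165], [-0.05, -0.168, -0.003], 0]
  ]
}}

```text
clock: 14.2
tcp_pos: [0.541, -0.1181, 0.2025]
orientation: [2.508, 1.884, 0.0]
contact_force: [-0.7, -0.3, -2.2]
grip_width: 0.0133
```

Request:
{"name": "arm_command", "arguments": {
  "increments": [
    [[0.03, 0.03, 0], [0, 0, 0], 0],
    [[0.055, 0.065, 0], [0, 0, 0], 0],
    [[0.08, 0.1, 0], [0, 0, 0], 0],
    [[0.09, 0.133, -0.02], [0, 0, 0], 0],
    [[0.09, 0.133, -0.05], [0, 0, 0], 0],
    [[0.09, 0.133, -0.066], [0, 0, 0], 0],
    [[0.09, 0.133, -0.066], [0, 0, 0], 0],
    [[0.09, 0.133, -0.066], [0, 0, 0], 0]
  ]
}}

```text
clock: 15.0
tcp_pos: [0.6315, 0.0131, 0.1344]
orientation: [2.514, 1.882, -0.002]
contact_force: [0.3, 0.1, -1.9]
grip_width: 0.0132
```

Run:
```python
from h import *
to([.6315,.0151,.137],hand(-.2845,0)@T2)
o=r.get_obs();print(o["joints"])
a=r.grab_frame("scene");b=r.grab_frame("top")
M=Ro.from_rotvec(o["orientation"]).as_matrix()@T2.T
h=o["tcp_pos"]-M@[.024,0,.039]
for n,w in(("foot",h),("dot",h+M@[0,0,.042]),("tip",h+M@[.156,0,.034]),("sock",[.6085,.0218,.075])):print(n,w,(proj("scene",w)-[215,165])*8,(proj("top",w)-[235,120])*8+[400,0])
c=lambda im,u:cv2.resize(im[u[1]:u[1]+60,u[0]:u[0]+50],None,fx=8,fy=8,interpolation=cv2.INTER_CUBIC)
cv2.imwrite("pics/hov.png",np.hstack([c(a,(215,165)),c(b,(235,120))]))
```

```text
t 15.0 tcp [0.6315 0.0131 0.1344] w 0.0132 F [ 0.298   0.0957 -1.8749] M [ 0.0157 -0.017   0.0018]
 shift [0.     0.002  0.0026]  turn [ 0.0018 -0.0003  0.0007]
[ 0.6232  0.8235 -1.1315  1.7083  0.8124  1.1583  0.5419]
foot [0.6084 0.0198 0.0954] [[216.3976 197.3116]] [[621.6233 366.0908]]
dot [0.6084 0.0199 0.1374] [[211.6072 107.3431]] [[619.108  343.1706]]
tip [ 0.7581 -0.024   0.1295] [[  93.6759 -118.6497]] [[754.8493 -74.4052]]
sock [0.6085, 0.0218, 0.075] [[213.9554 241.85  ]] [[617.1907 376.397 ]]
```

View pics/hov.png

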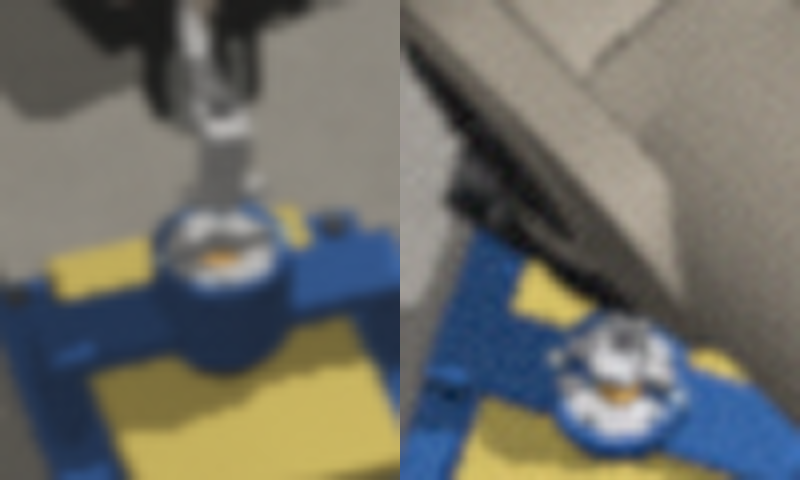

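The scene crop shows the foot at (222,197) above the ring centre at (222,243). The top crop also suggests the foot is 1–2 mm too far toward -y. I'll correct that and lower gently, watching the force.

Request:
{"name": "arm_command", "arguments": {
  "increments": [
    [[0, 0.003, -0.005], [0.002, 0, 0], 0],
    [[0, 0.003, -0.012], [0.002, 0, 0], 0],
    [[0, 0.003, -0.016], [0.002, 0, 0], 0],
    [[0, 0.003, -0.018], [0.002, 0, 0], 0],
    [[0, 0.003, -0.02], [0.002, 0, 0], 0],
    [[0, 0.003, -0.021], [0.002, 0, 0], 0],
    [[0, 0.003, -0.021], [0.002, 0, 0], 0]
  ]
}}

```text
clock: 15.8
tcp_pos: [0.6314, 0.0172, 0.1133]
orientation: [2.513, 1.885, 0.001]
contact_force: [-0.8, -0.2, -1.6]
grip_width: 0.0135
```

Request:
{"name": "arm_command", "arguments": {
  "increments": [
    [[0, 0, -0.001], [0, 0, 0], 0],
    [[0, 0, -0.002], [0, 0, 0], 0],
    [[0, 0, -0.003], [0, 0, 0], 0],
    [[0, 0, -0.003], [0, 0, 0], 0]
  ]
}}

```text
clock: 16.2
tcp_pos: [0.6314, 0.0171, 0.1103]
orientation: [2.513, 1.885, 0.001]
contact_force: [-1.0, -0.4, -1.7]
grip_width: 0.0132
```

Request:
{"name": "arm_command", "arguments": {
  "increments": [
    [[0, 0, -0.001], [0, 0, 0], 0],
    [[0, 0, -0.002], [0, 0, 0], 0],
    [[0, 0, -0.003], [0, 0, 0], 0],
    [[0, 0, -0.003], [0, 0, 0], 0]
  ]
}}

```text
clock: 16.6
tcp_pos: [0.6314, 0.0172, 0.1072]
orientation: [2.513, 1.885, 0.001]
contact_force: [-2.4, -0.2, -2.1]
grip_width: 0.0135
```

Request:
{"name": "arm_command", "arguments": {
  "increments": [
    [[-0.0003, 0, -0.001], [0, 0, 0], 0],
    [[-0.0005, 0, -0.002], [0, 0, 0], 0],
    [[-0.0005, 0, -0.003], [0, 0, 0], 0],
    [[-0.0005, 0, -0.004], [0, 0, 0], 0]
  ]
}}

```text
clock: 17.0
tcp_pos: [0.6314, 0.0174, 0.1045]
orientation: [2.512, 1.884, 0.002]
contact_force: [-3.3, -2.9, 6.9]
grip_width: 0.0132
```

Request:
{"name": "arm_command", "arguments": {
  "increments": [
    [[0, 0, -0.001], [0, 0, 0], 0],
    [[0, 0, -0.002], [0, 0, 0], 0],
    [[0, 0, -0.003], [0, 0, 0], 0],
    [[0, 0, -0.004], [0, 0, 0], 0],
    [[0, 0, -0.005], [0, 0, 0], 0],
    [[0, 0, -0.005], [0, 0, 0], 0]
  ]
}}

```text
clock: 17.6
tcp_pos: [0.6315, 0.0174, 0.0998]
orientation: [2.512, 1.884, 0.002]
contact_force: [-2.9, -3.3, 8.6]
grip_width: 0.0136
```

Request:
{"name": "arm_command", "arguments": {
  "increments": [
    [[0, 0, -0.001], [0, 0, 0], 0],
    [[0, 0, -0.002], [0, 0, 0], 0],
    [[0, 0, -0.0025], [0, 0, 0], 0],
    [[0, 0, -0.0025], [0, 0, 0], 0]
  ]
}}

```text
clock: 18.0
tcp_pos: [0.6315, 0.0174, 0.0976]
orientation: [2.512, 1.884, 0.002]
contact_force: [-3.6, -2.2, 10.3]
grip_width: 0.0134
```

Run:
```python
from h import *
o=r.get_obs();M=Ro.from_rotvec(o["orientation"]).as_matrix()@T2.T
d=M[:2,0];foot=o["tcp_pos"]-M@[.024,0,.039]
print(o["clock"],o["tcp_pos"],o["contact_force"],o["moment"],foot,"yaw",np.arctan2(d[1],d[0]),"tilt",np.degrees(np.arcsin(-M[2,0])))
v=o["tcp_pos"][:2]-foot[:2]
for k in range(1,11):
    t=-np.radians(7.2*k);c,s=np.cos(t),np.sin(t);print(k,round(t,3),np.array([[c,-s],[s,c]])@v-v)
```

```text
18.0 [0.6315 0.0174 0.0976] [-3.6254 -2.1912 10.2791] [-0.6641  1.1486  0.1038] [0.6085 0.0241 0.0585] yaw -0.28366553687733626 tilt -0.12160015871104356
1 -0.126 [-0.001  -0.0028]
2 -0.251 [-0.0024 -0.0055]
3 -0.377 [-0.0041 -0.008 ]
4 -0.503 [-0.0061 -0.0102]
5 -0.628 [-0.0083 -0.0122]
6 -0.754 [-0.0108 -0.0139]
7 -0.88 [-0.0135 -0.0153]
8 -1.005 [-0.0163 -0.0163]
9 -1.131 [-0.0192 -0.0169]
10 -1.257 [-0.0222 -0.0172]
```

Foot end is 16.5 mm below the mouth and the spring force is as expected. Starting the clockwise turn.

Request:
{"name": "arm_command", "arguments": {
  "increments": [
    [[-0.0005, -0.0014, 0], [0, 0, -0.063], 0],
    [[-0.001, -0.0028, 0], [0, 0, -0.126], 0],
    [[-0.0017, -0.0042, 0], [0, 0, -0.19], 0],
    [[-0.0024, -0.0055, 0], [0, 0, -0.251], 0],
    [[-0.0032, -0.0068, 0], [0, 0, -0.314], 0],
    [[-0.0041, -0.008, 0], [0, 0, -0.377], 0],
    [[-0.0041, -0.008, 0], [0, 0, -0.377], 0]
  ]
}}

```text
clock: 18.7
tcp_pos: [0.6273, 0.0099, 0.0976]
orientation: [2.822, 1.378, 0.003]
contact_force: [-3.9, -1.7, 9.4]
grip_width: 0.0134
```

```bash
cat > st.py <<'E'
from h import *
o=r.get_obs();M=Ro.from_rotvec(o["orientation"]).as_matrix()@T2.T
foot=o["tcp_pos"]-M@[.024,0,.039]
print(o["clock"],o["tcp_pos"],"F",o["contact_force"],"M",o["moment"],"foot",foot,"turned",np.degrees(np.arctan2(M[1,0],M[0,0])+.2845),"tilt",np.degrees(np.arcsin(-M[2,0])),o["joints"])
E
python3 st.py
```

```text
18.7 [0.6273 0.0099 0.0976] F [-3.9119 -1.7183  9.441 ] M [-0.2672  1.0908  0.0592] foot [0.6085 0.0246 0.0586] turned -21.631754467079027 tilt -0.11258553244242908 [ 0.5817  0.8177 -1.0311  1.7444  0.8011  1.0599  0.1736]
```

Request:
{"name": "arm_command", "arguments": {
  "increments": [
    [[-0.001, -0.0011, 0], [0, 0, -0.063], 0],
    [[-0.002, -0.0022, 0], [0, 0, -0.126], 0],
    [[-0.0031, -0.0032, 0], [0, 0, -0.19], 0],
    [[-0.0042, -0.0042, 0], [0, 0, -0.251], 0],
    [[-0.0067, -0.0059, 0], [0, 0, -0.377], 0],
    [[-0.0094, -0.0073, 0], [0, 0, -0.503], 0],
    [[-0.0122, -0.0083, 0], [0, 0, -0.628], 0],
    [[-0.0137, -0.0087, 0], [0, 0, -0.7], 0],
    [[-0.0151, -0.0089, 0], [0, 0, -0.754], 0],
    [[-0.0151, -0.0089, 0], [0, 0, -0.754], 0]
  ]
}}

```text
clock: 19.7
tcp_pos: [0.6123, 0.0009, 0.0976]
orientation: [3.131, 0.244, 0.004]
contact_force: [-4.2, -1.2, 9.9]
grip_width: 0.0139
```

```bash
python3 st.py
```

```text
19.7 [0.6123 0.0009 0.0976] F [-4.2129 -1.2463  9.8703] M [-0.1627  1.0273  0.1375] foot [0.6087 0.0246 0.0586] turned -64.80027963293814 tilt -0.09206668228392823 [ 0.5252  0.7249 -0.8884  1.7869  0.6791  0.9643 -0.4937]
```

Now into the stop with a small overturn, watching the moment.

Request:
{"name": "arm_command", "arguments": {
  "increments": [
    [[-0.001, -0.0002, 0], [0, 0, -0.045], 0],
    [[-0.002, -0.0003, 0], [0, 0, -0.09], 0],
    [[-0.0025, -0.0003, 0], [0, 0, -0.12], 0],
    [[-0.0027, -0.0003, 0], [0, 0, -0.14], 0],
    [[-0.0027, -0.0003, 0], [0, 0, -0.14], 0]
  ]
}}

```text
clock: 20.2
tcp_pos: [0.6096, -0.0004, 0.0975]
orientation: [3.139, 0.026, 0.003]
contact_force: [-3.8, -4.7, 10.9]
grip_width: 0.0135
```

```bash
python3 st.py
```

```text
20.2 [ 0.6096 -0.0004  0.0975] F [-3.7883 -4.6906 10.8705] M [-0.7737  1.1075  0.5437] foot [0.6093 0.0235 0.0584] turned -72.7345361068283 tilt -0.16672867660676155 [ 0.5103  0.7089 -0.8596  1.7944  0.6565  0.9488 -0.6162]
```

Request:
{"name": "arm_command", "arguments": {
  "increments": [
    [[0, 0, 0.001], [0, 0, 0], 0],
    [[0, 0, 0.002], [0, 0, 0], 0],
    [[0, 0, 0.003], [0, 0, 0], 0],
    [[0, 0, 0.004], [0, 0, 0], 0],
    [[0, 0, 0.005], [0, 0, 0], 0],
    [[0, 0, 0.005], [0, 0, 0], 0]
  ]
}}

```text
clock: 20.8
tcp_pos: [0.6091, -0.0, 0.1005]
orientation: [3.141, 0.026, 0.0]
contact_force: [4.6, -0.9, -10.5]
grip_width: 0.0139
```

```bash
python3 st.py
```

```text
20.8 [ 0.6091 -0.      0.1005] F [  4.6417  -0.8983 -10.4514] M [-0.4895 -0.9495  0.4171] foot [0.6087 0.0239 0.0615] turned -72.76421274155533 tilt -0.04428299750838825 [ 0.5134  0.7056 -0.8633  1.7928  0.6499  0.9539 -0.6118]
```

Lifting stops with the foot 13.5 mm down and the arm pulling 10 N. That fits the lugs under the lip and not yet in the notches, so I'll push back down and turn further.

Request:
{"name": "arm_command", "arguments": {
  "increments": [
    [[0, 0, -0.002], [0, 0, 0], 0],
    [[0, 0, -0.004], [0, 0, 0], 0],
    [[0, 0, -0.005], [0, 0, 0], 0],
    [[-0.0005, 0, -0.005], [0, 0, -0.03], 0],
    [[-0.001, 0, -0.005], [0, 0, -0.06], 0],
    [[-0.0015, 0, -0.005], [0, 0, -0.09], 0],
    [[-0.0015, 0, -0.005], [0, 0, -0.09], 0]
  ]
}}

```text
clock: 21.5
tcp_pos: [0.608, -0.0002, 0.0996]
orientation: [3.135, -0.113, 0.004]
contact_force: [-7.3, -7.4, 22.0]
grip_width: 0.0133
```

```bash
python3 st.py
```

```text
21.5 [ 0.608  -0.0002  0.0996] F [-7.2619 -7.3696 21.9717] M [-1.2389  1.7672  1.6549] foot [0.6098 0.0235 0.0605] turned -77.81220100613372 tilt -0.26186058998217265 [ 0.4998  0.6962 -0.8429  1.7981  0.6402  0.9425 -0.6949]
```

Request:
{"name": "arm_command", "arguments": {
  "increments": [
    [[0.0005, 0, 0], [0, 0, 0.04], 0],
    [[0.001, 0, 0], [0, 0, 0.06], 0],
    [[0.001, 0, 0], [0, 0, 0.06], 0],
    [[0.001, 0, 0], [0, 0, 0.06], 0]
  ]
}}

```text
clock: 21.9
tcp_pos: [0.6089, -0.0004, 0.0995]
orientation: [3.137, -0.021, 0.003]
contact_force: [-7.8, -7.3, 21.4]
grip_width: 0.0138
```

```bash
python3 st.py
```

```text
21.9 [ 0.6089 -0.0004  0.0995] F [-7.7516 -7.3104 21.3873] M [-1.2141  1.9089  0.9301] foot [0.6093 0.0235 0.0604] turned -74.46269659152114 tilt -0.23761908617244926 [ 0.5075  0.7031 -0.8554  1.7949  0.6498  0.9495 -0.6423]
```

Request:
{"name": "arm_command", "arguments": {
  "increments": [
    [[0, 0, 0.001], [0, 0, 0.0], 0],
    [[0, 0, 0.002], [0, 0, 0], 0],
    [[0, 0, 0.002], [0, 0, 0], 0]
  ]
}}

```text
clock: 22.2
tcp_pos: [0.6089, -0.0002, 0.0998]
orientation: [3.139, -0.021, 0.002]
contact_force: [-3.7, -5.6, 9.7]
grip_width: 0.0133
```

Request:
{"name": "arm_command", "arguments": {
  "increments": [
    [[0, 0, 0.001], [0, 0, 0.0], 0],
    [[0, 0, 0.002], [0, 0, 0], 0],
    [[0, 0, 0.002], [0, 0, 0], 0]
  ]
}}

```text
clock: 22.5
tcp_pos: [0.6087, -0.0001, 0.1001]
orientation: [3.14, -0.021, 0.001]
contact_force: [1.4, -3.8, -1.8]
grip_width: 0.0135
```

```bash
python3 st.py
python3 - <<'E'
from h import *
a=r.grab_frame("scene")
cv2.imwrite("pics/lock.png",cv2.resize(a[165:225,210:270],None,fx=10,fy=10,interpolation=cv2.INTER_CUBIC))
for dep in(.018,.014,.011):
    o=np.array([.6087,.0225,.075-dep]);R=hand(-.2845-np.radians(70),0)
    for L in([0,0,.042],[-.014,0,.042],[-.014,0,.026]):print(dep,L,(proj("scene",o+R@L)[0]-[210,165]+.4)*10)
E
```

```text
22.5 [ 0.6087 -0.0001  0.1001] F [ 1.4391 -3.7507 -1.751 ] M [-0.7656 -0.0788  0.8076] foot [0.6091 0.0238 0.061 ] turned -74.48289877617925 tilt -0.06694241293372531 [ 0.5093  0.7028 -0.8564  1.7945  0.646   0.9495 -0.6393]
0.018 [0, 0, 0.042] [315.7785 244.2363]
0.018 [-0.014, 0, 0.042] [276.8961 264.2227]
0.018 [-0.014, 0, 0.026] [279.3849 306.1709]
0.014 [0, 0, 0.042] [315.2237 233.666 ]
0.014 [-0.014, 0, 0.042] [276.2682 253.6405]
0.014 [-0.014, 0, 0.026] [278.766  295.7405]
0.011 [0, 0, 0.042] [314.8063 225.7131]
0.011 [-0.014, 0, 0.042] [275.7959 245.6786]
0.011 [-0.014, 0, 0.026] [278.3004 287.893 ]
```

View pics/lock.png

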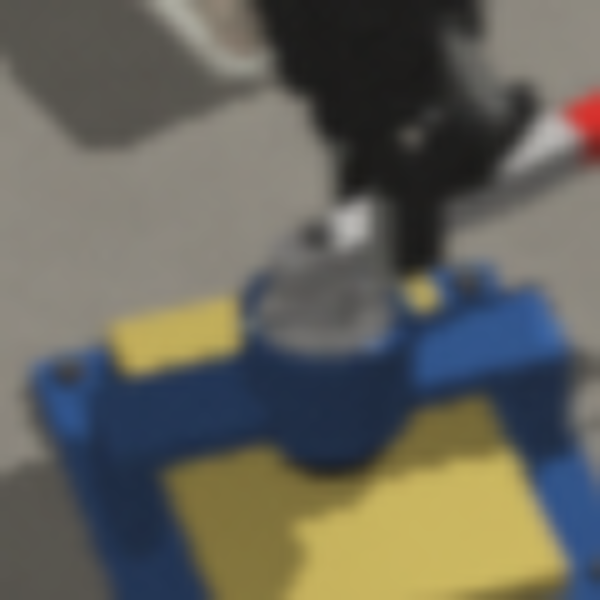

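The dot at (318,233) puts the foot about 14 mm down. The overturn torque (0.8 N m) is probably jamming the lugs against the stop by friction. I'll unwind to zero torque, about 70.5°, and let it rise.

Request:
{"name": "arm_command", "arguments": {
  "increments": [
    [[0, 0, 0], [0, 0, 0.02], 0],
    [[0, 0, 0.0005], [0, 0, 0.04], 0],
    [[0.0003, 0, 0.001], [0, 0, 0.05], 0],
    [[0.0003, 0, 0.001], [0, 0, 0.05], 0]
  ]
}}

```text
clock: 22.95
tcp_pos: [0.6092, -0.0002, 0.1011]
orientation: [3.14, 0.056, 0.001]
contact_force: [1.8, -3.6, -1.5]
grip_width: 0.0139
```

```bash
python3 st.py
```

```text
22.95 [ 0.6092 -0.0002  0.1011] F [ 1.7581 -3.6077 -1.5375] M [-0.9868 -0.5189  0.1773] foot [0.6084 0.0238 0.0621] turned -71.65788776225429 tilt -0.04758159272784949 [ 0.5166  0.7067 -0.8681  1.7925  0.653   0.956  -0.5945]
```

Request:
{"name": "arm_command", "arguments": {
  "increments": [
    [[0, 0, 0.001], [0, 0, 0], 0],
    [[0, 0, 0.002], [0, 0, 0], 0],
    [[0, 0, 0.002], [0, 0, 0], 0]
  ]
}}

```text
clock: 23.25
tcp_pos: [0.6092, -0.0002, 0.1031]
orientation: [3.14, 0.056, 0.002]
contact_force: [3.6, -4.2, -2.2]
grip_width: 0.0135
```

```bash
python3 st.py
```

```text
23.25 [ 0.6092 -0.0002  0.1031] F [ 3.5749 -4.1986 -2.2204] M [-0.987  -0.6996  0.2142] foot [0.6083 0.0238 0.0641] turned -71.65769646906443 tilt -0.057837460956521675 [ 0.5177  0.7041 -0.8697  1.7916  0.6506  0.9587 -0.5929]
```

Request:
{"name": "arm_command", "arguments": {
  "increments": [
    [[0, 0, 0.001], [0, 0, 0], 0],
    [[0, 0, 0.002], [0, 0, 0], 0],
    [[0, 0, 0.002], [0, 0, 0], 0]
  ]
}}

```text
clock: 23.55
tcp_pos: [0.609, -0.0, 0.1037]
orientation: [-3.141, -0.056, -0.001]
contact_force: [6.8, -1.5, -13.5]
grip_width: 0.0135
```

```bash
python3 st.py
```

```text
23.55 [ 0.609  -0.      0.1037] F [  6.7939  -1.5364 -13.4884] M [-0.7467 -1.7248  0.1897] foot [0.6082 0.024  0.0647] turned -71.64771245146086 tilt 0.007995558288983746 [ 0.5186  0.7034 -0.8705  1.7914  0.6487  0.9592 -0.5912]
```

It stopped hard with the foot about 10.5 mm below the mouth, so the lugs should be in the notches. I'll relax the pull and try a small back-turn to check the lock.

Request:
{"name": "arm_command", "arguments": {
  "increments": [
    [[0, 0, -0.001], [0, 0, 0.02], 0],
    [[0, 0, -0.0015], [0, 0, 0.06], 0],
    [[0, 0, -0.0015], [0, 0, 0.06], 0]
  ]
}}

```text
clock: 23.85
tcp_pos: [0.6098, -0.0002, 0.1035]
orientation: [3.138, 0.15, 0.003]
contact_force: [5.4, -2.5, -4.6]
grip_width: 0.0133
```

```bash
python3 st.py
```

```text
23.85 [ 0.6098 -0.0002  0.1035] F [ 5.4267 -2.518  -4.5717] M [-0.9717 -1.1344 -0.0615] foot [0.6076 0.0237 0.0645] turned -68.22174575733598 tilt -0.024385957202381094 [ 0.5261  0.7096 -0.883   1.7901  0.6604  0.9642 -0.5395]
```

Request:
{"name": "arm_command", "arguments": {
  "increments": [
    [[0, 0, 0], [0, 0, -0.035], 0],
    [[0, 0, 0], [0, 0, -0.035], 0],
    [[0, 0, 0], [0, 0, -0.035], 40],
    [[0, 0, 0], [0, 0, -0.035], 70],
    [[0, 0, 0], [0, 0, -0.035], 70],
    [[0, 0, 0], [0, 0, -0.035], 70],
    [[0, 0, 0], [0, 0, -0.035], 70],
    [[0, 0, 0], [0, 0, -0.035], 70]
  ]
}}

```text
clock: 24.65
tcp_pos: [0.6089, 0.0003, 0.1035]
orientation: [3.14, 0.096, 0.001]
contact_force: [-0.5, 0.0, -0.9]
grip_width: 0.0598
```

Request:
{"name": "arm_command", "arguments": {
  "increments": [
    [[0, 0, 0.02], [0, 0, 0], 70],
    [[0, 0, 0.05], [0, 0, 0], 70],
    [[0, 0, 0.1], [0, 0, 0], 70],
    [[-0.02, 0.05, 0.15], [0, 0, 0], 70],
    [[-0.05, 0.1, 0.2], [0, 0, 0], 70],
    [[-0.05, 0.15, 0.2], [0, 0, 0], 70],
    [[-0.05, 0.2, 0.2], [0, 0, 0], 70],
    [[-0.05, 0.25, 0.2], [0, 0, 0], 70],
    [[-0.05, 0.25, 0.2], [0, 0, 0], 70],
    [[-0.05, 0.25, 0.2], [0, 0, 0], 70]
  ]
}}

```text
clock: 25.65
tcp_pos: [0.556, 0.2579, 0.3064]
orientation: [-3.135, -0.112, -0.004]
contact_force: [-0.8, 0.8, 0.2]
grip_width: 0.0597
```

Run:
```python
from h import *
o=r.get_obs();print(o["clock"],o["tcp_pos"],o["grip_width"])
a=r.grab_frame("scene");b=r.grab_frame("top")
us,ut=(212,155),(235,130)
c=lambda im,u:cv2.resize(im[u[1]:u[1]+70,u[0]:u[0]+70],None,fx=5.7,fy=5.7,interpolation=cv2.INTER_CUBIC)
p=np.hstack([c(a,us),c(b,ut)]);p=np.vstack([p,np.hstack([cv2.resize(a,(p.shape[1]//2,190)),cv2.resize(b,(p.shape[1]//2,190))])]) ;cv2.imwrite("pics/fin.png",p)
for dep in(.014,.011,.008):
  for yw in (-70,-64):
    h0=np.array([.6085,.0222,.075-dep]);R=hand(-.2845+np.radians(yw),0)
    for L in([0,0,.042],[.088,0,.042],[.156,0,.034]):
        print(dep,yw,L,(proj("scene",h0+R@L)[0]-us)*5.7,(proj("top",h0+R@L)[0]-ut)*5.7+[399,0])
```

```text
25.65 [0.556  0.2579 0.3064] 0.059681745256986225
0.014 -70 [0, 0, 0.042] [166.71   187.8927] [551.8075 200.7494]
0.014 -70 [0.088, 0, 0.042] [301.7847 118.6233] [729.7814 193.1048]
0.014 -70 [0.156, 0, 0.034] [400.9431  79.5323] [865.38   190.3106]
0.014 -64 [0, 0, 0.042] [166.71   187.8927] [551.8075 200.7494]
0.014 -64 [0.088, 0, 0.042] [290.0095 110.4713] [727.8973 174.7932]
0.014 -64 [0.156, 0, 0.034] [380.0657  65.6859] [861.9252 158.0989]
0.011 -70 [0, 0, 0.042] [166.4731 183.3596] [551.6816 199.6061]
0.011 -70 [0.088, 0, 0.042] [301.7324 114.1244] [730.0736 191.9451]
0.011 -70 [0.156, 0, 0.034] [401.0197  75.0925] [865.9864 189.1527]
0.011 -64 [0, 0, 0.042] [166.4731 183.3596] [551.6816 199.6061]
0.011 -64 [0.088, 0, 0.042] [289.9419 105.9765] [728.185  173.5912]
0.011 -64 [0.156, 0, 0.034] [380.1152  61.2535] [862.5228 156.8671]
0.008 -70 [0, 0, 0.042] [166.2355 178.8142] [551.555  198.4575]
0.008 -70 [0.088, 0, 0.042] [301.68   109.6137] [730.3672 190.7798]
0.008 -70 [0.156, 0, 0.034] [401.0965  70.6413] [866.5956 187.9893]
0.008 -64 [0, 0, 0.042] [166.2355 178.8142] [551.555  198.4575]
0.008 -64 [0.088, 0, 0.042] [289.8742 101.4698] [728.474  172.3835]
0.008 -64 [0.156, 0, 0.034] [380.1648  56.8097] [863.1233 155.6296]
```

View pics/fin.png

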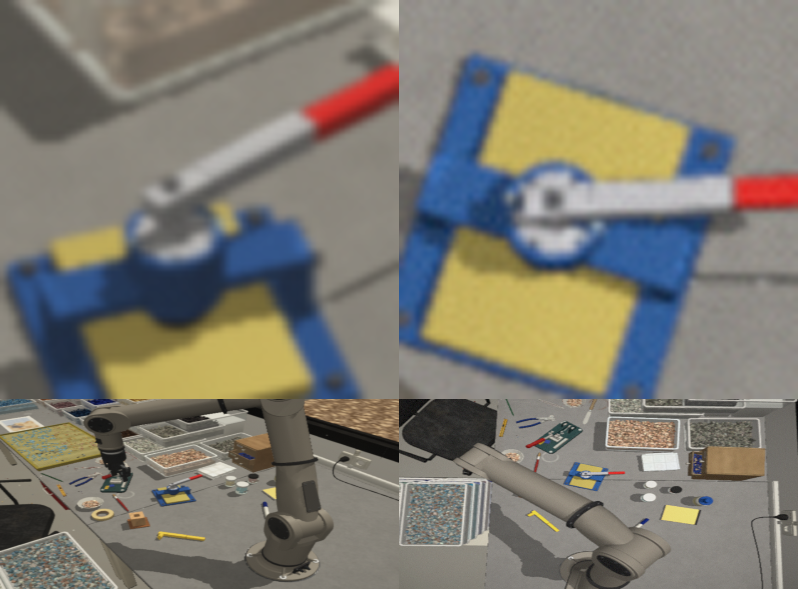

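In the final picture, the dot at scene crop (171,184) matches 11 mm depth (predicted 183.4; 14 mm would be 187.9). The steel/red boundary at top crop (734,192) matches a 70° turn. The jars look unmoved and the arm is clear, so I'm handing in.

```bash
python3 -c "
from bench import r
print(r.hand_in(), r.get_obs()['clock'])"
```

```text
the job is handed in; nothing more can be done
the job is handed in; nothing more can be done
```

The sample board is clamped and the job is handed in, at about 26 s on the robot's clock. I pulled the bare steel handle from the holder and set it down on its foot and red end, then let go. I took it again from above, pushed the foot about 16.5 mm down into the socket and turned it clockwise to the stop. It snapped up into the notches, and I let go.

**Last checks:**
- **Locked:** after release, the scene picture puts the foot about 11 mm below the mouth, and the top picture puts the turn at about 70°. Before letting go, an upward pull of about 13 N met a hard stop there. In a small back-turn test the foot stayed at that height, with a few degrees of play in the tool.
- **Clear of the work:** the gripper is open and well away from everything. The three jars look unmoved in the final pictures; I did not measure them again.

**What went wrong on the way:** the first lift did not lock, because the torque of my overturn jammed the lugs against the stop, as I read it. I eased the torque and it rose into the notches. The first set-down spot was also too close to the base for the arm's joints, so I chose one farther out.

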